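Stamp a document case on its marked spot

ROBOT

A 7-joint arm with a two-finger parallel gripper is mounted at the origin on the work surface. World frame = base frame: x ahead of the robot, y to its left, z up, the work surface at z = 0. Lengths are in m, angles in rad, forces in N, time in s.
With the tool pointing down it reaches from about 0.425 to 0.875 m from the base axis. Payload 8.4 kg.
Tool frame: the origin (TCP) lies on the centre line of the jaws, within the pads' length; the fingertips stand 11 mm ahead of it and the grasp point (between the pads) lies 8 mm behind it; z points along the fingers, y is the direction in which the jaws open and shut (so a half turn about z gives the same grasp; the last joint's range is limited). The gripper opens to 87 mm and grips with 3 to 60 N. Pads are 19 mm wide; open, the fingers measure 117 mm over their backs; the gripper's body (75 mm by 190 mm) begins 51 mm behind the grasp point.
Start: joints at [-1.448, 0.333, 0.04, 1.465, -0.013, 1.343, -0.059], TCP at [0.143, 0.634, 0.234] pointing down, gripper open.
Joint ranges: [-2.58, 2.58], [-0.38, 2.09], [-1.3, 1.39], [0.25, 2.4], [-1.5, 4.64], [0.08, 2.09], [-2.65, 2.65]. Speed limits (rad/s): [2.22, 2.22, 2.79, 2.79, 3.14, 3.14, 3.14].

INTERFACE

Orientations are given as a unit quaternion [x, y, z, w].
In Python, from plant import arm gives the robot as it stands.
- The arm moves only by the tool send_rows, never from a script. Its argument "commands" is a list of rows, each an object with "fingers": the opening, from 0 (shut) to 1 (fully open); "translation": the shift along the tool's x, y, z in mm, a list of three; "angular": the turn, a rotation vector about the tool's x, y, z in degrees, a list of three. In form: [{"fingers": fingers, "translation": [dx, dy, dz], "angular": [ax, ay, az]}, ...]. A call has 1 to 8 rows; each row is the pose to reach, as a shift and turn from the pose commanded when the call began, along the tool's axes at that moment; what a row does not reach only later rows make up. A row lasts 1/10 s, in which the tool goes at most 50 mm and 8.59 degrees, less where a joint would pass 70% of its speed; a pose out of reach is approached as far as the arm can. A call with a gripper value outside its range is refused whole. The fingers move at their own pace and stop on an object; the grip force is fixed at half the most. Time passes only in rows, so rows that repeat a pose let the fingers close. It gives the time, the measured TCP pose, the force and the opening at its end, in the units of the state.
- arm.read_state(): the state, without advancing time (a new reading comes with each control period).
- arm.get_image(name): name is "scene" or "top"; returns the picture (400x640x3 uint8, blue, green, red); there is no depth.
- arm.camera_info(name): a dict with "vertical_fov" (degrees; the focal length in pixels is half the picture's height over the tangent of half this angle, whatever the lens; pixels are square), "cx", "cy" (the principal point, pixels), "T" (4x4, takes a point from camera to world coordinates). Camera axes: x right, y down, z forward; pixel columns grow to the right and rows downward; lengths in m; the calibration is good to about 2 mm. A picture is of the moment at which its call begins. camera_info takes no time and is no camera call.
- arm.sign_off(): hands the job in, once; it reports no verdict.
The state is a dict: "time_s": time; "joint_pos": joint angles; "joint_velocities": joint speeds; "effort": joint torques, N m; "tool_pos": TCP position; "ee_rot": TCP orientation; "ft_force": force on the tool from outside, world axes, zero at the start; "ft_torque": the same for the moment, N m; "opening": finger opening in m.
Only numpy, scipy, OpenCV 4.12 (cv2) and the standard library are available. Lean on these libraries where they do the work, as an engineer would, in place of code of your own. Each camera call takes 0.05 s, during which the arm holds its last target.

TASK

Slide the green document case along the table, keeping it flat, under the clear guard of the blue stamping press until the white spot inside its red ring lies right below the stamp tip, and let go of it. Then press the press's red palm knob all the way down, so that the stamp lands wholly within the white spot, hold it there for about half a second and let it spring back up, leaving the case where it is. Leave the other things on the table alone.

Things in the scene. Friction and masses are not known exactly. Their poses are not given: they have to be found in the camera images.
- case_handle (a point): (mm) Grip point, 42 above the table, centred on the black rib handle of the green case (loose, flat hard shell 180 long in x, 110 wide, 16 high, 0.45 kg). The rib is 44 long (x), 14 thick (y), from 16 to 58 above the table. From here the case reaches 125 ahead and 55 back. Case axes: x from handle to spot (at the start roughly away from the robot), z up.
- spot (a point): (mm) Centre of the white spot (24 across, in a red ring 34 across) on the top face of the green case, 16 above the table, 75 ahead (+x of the case) of case_handle and on the same centre line. Axes as the case's.
- stamp_tip (a point): (mm) Centre of the press plunger's lower end: black rubber face 12 across, 38 above the table when up; it moves only up and down. Axes of the press: x away from the robot's side, y along the bridge, z up.
- press: (mm) Fixed blue bridge press; origin on the table straight below the tip, axes as stamp_tip. Two posts, inner faces 112 left and right of the tip, on feet 100 long, 12 high, inner edges 104 from the tip. Crossbeam 145 to 190 up, 50 deep, over the tip; steel bushing 36 across down to 85. The table between the posts is level.
- guard_edge (a point): (mm) Middle of the yellow lower edge of the press's clear guard, 85 up, on its front face, 61 before the tip: an upright panel 166 wide, 85 to 190 up. Case and handle pass under it. With the spot under the tip a gripper upright over the handle would hit it: tilt the tool 30 to 50 degrees, wrist leaning back to the robot.
- knob_top (a point): (mm) Top centre of the red mushroom palm knob of the plunger, 52 across, straight above the stamp tip, 240 above the table when up (the knob moves with the plunger). Nothing stands above it.
- stamp (a joint): How far the plunger is pressed down (m): 0 up, 0.022 when the stamp meets the top of the case, stop at 0.024. Spring: about 2.5 N to start, about 9 N to reach the case; it springs back by itself.
- spare_case: Bystander (mm): a grey case of the same shape (180 x 110 x 16, handle to 58), without a spot. Origin: centre of its underside.
- sanitizer: Bystander (mm): clear bottle with blue cap, 52 across, 150 high, beside the press's left post. Origin: centre of its underside.
- label_roll: Bystander (mm): white label roll lying flat, 90 across, 50 high, beside the press's right post. Origin: centre of its underside.
- mug: Bystander (mm): blue mug, 80 across, 95 high. Origin: centre of its underside.
- stapler: Bystander (mm): red and black stapler, 140 long (its x), 36 wide, 62 high. Origin: centre of its underside.
- glove_box: Bystander (mm): cardboard box of gloves, 120 x 200 x 70 high. Origin: centre of its underside.
Things that resemble listed ones, but are neither listed nor needed, are in the scene too. What is shaped like the part that bears case_handle but orange or purple is not meant.

How it is judged:
By the outcome, as a careful person would: the job done as asked, in the order asked, and still so for the second after the job is handed in, with the robot touching nothing.
It also fails if it takes over 64 s, if anything falls off the work surface, if the arm or the gripper's body presses on something with over 40 N, if the wrist force passes 120 N, or if a joint passes its speed limit or range.

## Working session

There is one attempt and no reset: what is moved stays moved. The work goes in short steps, Python scripts to look and compute and a tool call to move; the robot and the scene stay as the last step left them, time stands still between calls to the robot, and variables do not carry over. Pictures are saved under pics/ and viewed, and the job is handed in when it is done.

Besides the shell and the picture viewer there is one more tool, called after "Request:" as name([rows], argument=value, ...), one row to a line, values as JSON. send_rows: Moves the arm, as the interface text tells. Its arguments: {"type":"object","properties":{"commands":{"type":"array","items":{"type":"object","properties":{"fingers":{"type":"number"},"translation":{"type":"array","items":{"type":"number"}},"angular":{"type":"array","items":{"type":"number"}}}}}},"required":["commands"]}

```bash
mkdir -p pics; ls; python3 - <<'E'
from plant import arm
import cv2,numpy as np
np.set_printoptions(precision=4,suppress=True)
print(arm.read_state())
for n in("scene","top"):
    i=arm.camera_info(n);print(n,i)
    cv2.imwrite(f"pics/{n}0.png",arm.get_image(n))
E
```

```text
pics
{'time_s': 0.0, 'joint_pos': array([-1.4482,  0.3339,  0.0399,  1.4663, -0.0134,  1.3433, -0.0585]), 'joint_velocities': array([ 0.0001, -0.0024, -0.0019,  0.0019,  0.0003,  0.0013,  0.0002]), 'effort': array([ -0.0005, -65.636 ,   1.3351, -40.381 ,  -0.0597,   0.0445,
         0.0002]), 'tool_pos': array([0.1429, 0.6336, 0.2327]), 'ee_rot': array([ 0.1107,  0.9939, -0.0008, -0.0001]), 'ft_force': array([-0.0942,  0.6235,  0.6156]), 'ft_torque': array([-0.0293, -0.0161, -0.028 ]), 'opening': 0.08717868419776865}
scene {'vertical_fov': 53.85791602699636, 'cx': 321.3063161080209, 'cy': 199.97636899356092, 'T': array([[-0.8537,  0.2935, -0.4302,  0.9328],
       [ 0.5208,  0.4832, -0.7038,  0.815 ],
       [ 0.0013, -0.8249, -0.5653,  0.8407],
       [ 0.    ,  0.    ,  0.    ,  1.    ]])}
top {'vertical_fov': 54.34018543220338, 'cx': 320.135438910501, 'cy': 201.837550329896, 'T': array([[ 0.0102, -0.9878,  0.1554,  0.2864],
       [-0.9998, -0.0075,  0.018 , -0.0089],
       [-0.0166, -0.1555, -0.9877,  1.2261],
       [ 0.    ,  0.    ,  0.    ,  1.    ]])}
```

View pics/scene0.png

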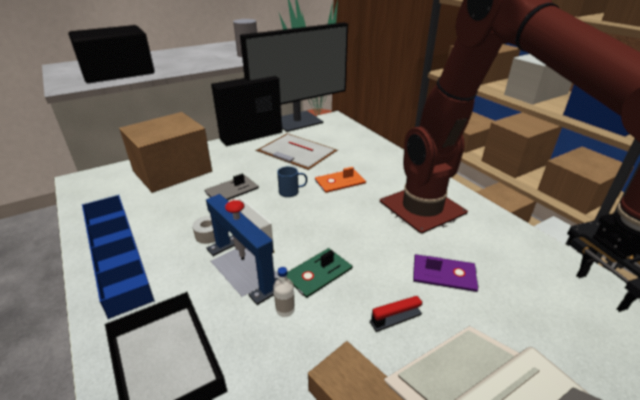

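View pics/top0.png

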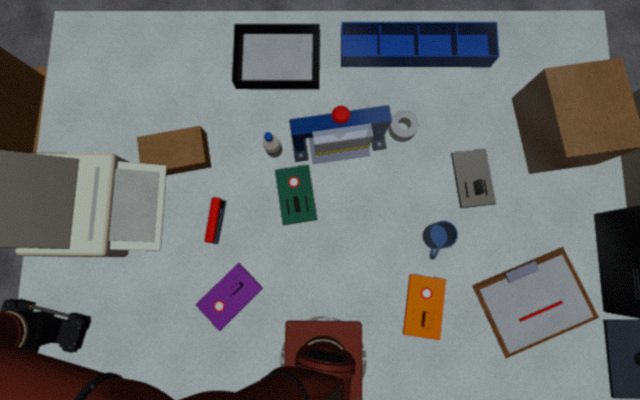

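Candidates in the top view: the green case (296,195), orange (425,307), purple (229,297) and grey (473,178). The green one, with its black rib and ringed white spot at (294,182), matches the description. Next I take close crops to check it and measure.

```bash
cat > h.py <<'E'
import numpy as np,cv2
from plant import arm
np.set_printoptions(precision=4,suppress=True)
def K(n):
    i=arm.camera_info(n);f=200/np.tan(np.radians(i["vertical_fov"])/2);return f,i["cx"],i["cy"],np.array(i["T"])
def ray(n,u,v,z):
    f,cx,cy,T=K(n);d=T[:3,:3]@np.array([(u-cx)/f,(v-cy)/f,1]);o=T[:3,3];return o+d*(z-o[2])/d[2]
def proj(n,p):
    f,cx,cy,T=K(n);q=T[:3,:3].T@(np.array(p)-T[:3,3]);return np.array([cx+f*q[0]/q[2],cy+f*q[1]/q[2]])
def crop(im,x0,y0,x1,y1,s,name):
    cv2.imwrite(name,cv2.resize(im[y0:y1,x0:x1],None,fx=s,fy=s,interpolation=cv2.INTER_CUBIC))
E
python3 - <<'E'
from h import *
t=cv2.imread("pics/top0.png");s=cv2.imread("pics/scene0.png")
crop(t,260,90,420,230,5,"pics/c_top.png")
crop(s,190,190,360,310,4.7,"pics/c_scene.png")
E
```

```text
(no output)
```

View pics/c_top.png

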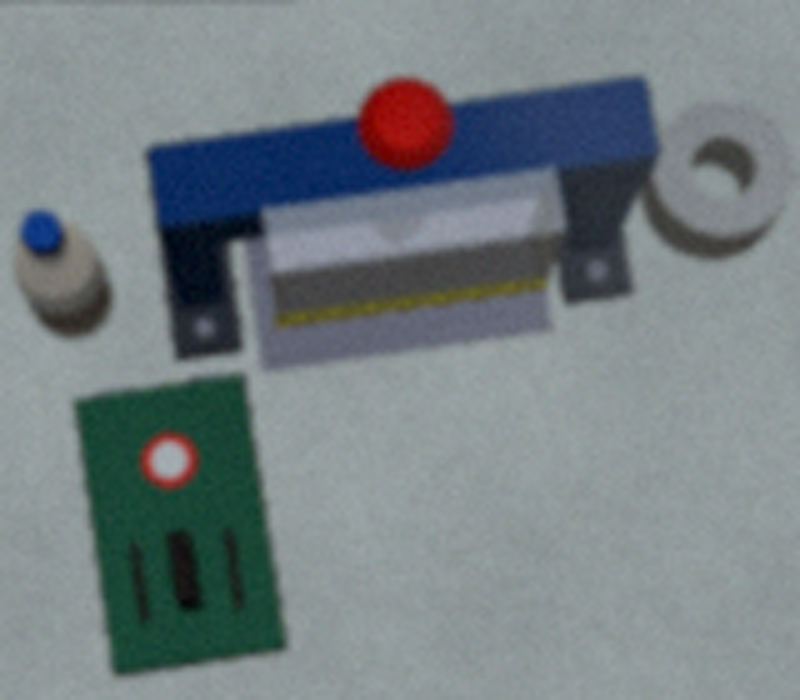

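View pics/c_scene.png

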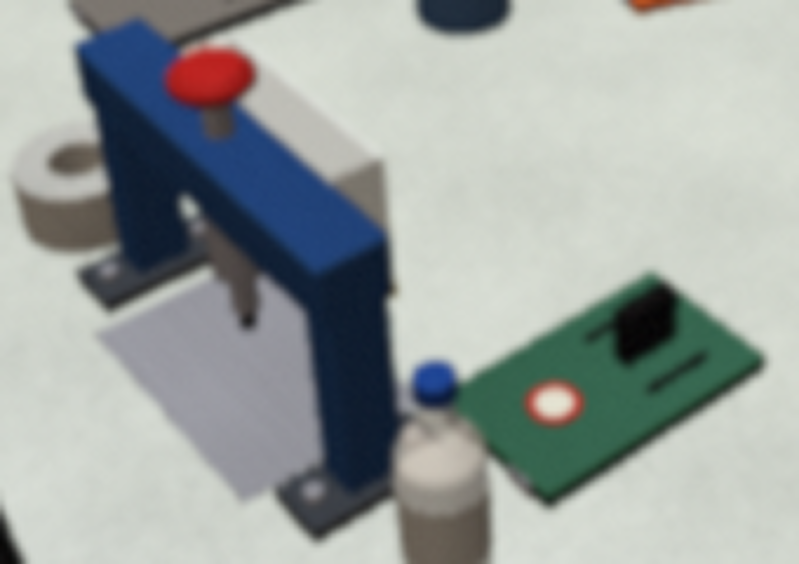

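The top crop shows the green case with the spot near (293.6,181.8) and the rib at (296.5,203.5). The knob is at (340.7,114.5) and the yellow guard edge runs from (315.5,154) to (368.5,146). In the scene crop the black tip is at (242.5,258), and the sanitizer is close to the case's front corner.

```bash
cat >> h.py <<'E'
def mask_red(im,sub=None):
    h=cv2.cvtColor(im,cv2.COLOR_BGR2HSV);return (((h[...,0]<8)|(h[...,0]>172))&(h[...,1]>110)&(h[...,2]>60)).astype(np.uint8)
def green(im):
    h=cv2.cvtColor(im,cv2.COLOR_BGR2HSV);return ((h[...,0]>60)&(h[...,0]<95)&(h[...,1]>70)).astype(np.uint8)
def blob(m,x0,y0,x1,y1):
    s=np.zeros_like(m);s[y0:y1,x0:x1]=m[y0:y1,x0:x1]
    c,_=cv2.findContours(s,cv2.RETR_EXTERNAL,cv2.CHAIN_APPROX_NONE);return max(c,key=cv2.contourArea)
E
python3 - <<'E'
from h import *
t=cv2.imread("pics/top0.png");s=cv2.imread("pics/scene0.png")
for n,im,b in(("top",t,(280,170,310,195)),("scene",s,(295,260,320,290))):
    c=blob(mask_red(im),*b);e=cv2.fitEllipse(c);print(n,"spot",e,ray(n,*e[0],.016))
for n,im,b in(("top",t,(270,160,322,230)),("scene",s,(280,240,358,300))):
    c=blob(green(im),*b);hull=cv2.convexHull(c)
    if n=="top":
        r=cv2.minAreaRect(hull);P=[ray(n,*p,.016) for p in cv2.boxPoints(r)]
        print(n,cv2.boxPoints(r));print(np.array(P)); print([np.linalg.norm(P[i]-P[i-1]) for i in range(4)])
        W=np.array([ray(n,*p[0],.016)[:2]*1000 for p in hull],np.float32);print("rect world",cv2.minAreaRect(W))
for n,im,b in(("top",t,(325,100,356,130)),("scene",s,(220,195,250,216))):
    c=blob(mask_red(im),*b);e=cv2.fitEllipse(c);print(n,"knob",e, cv2.boundingRect(c),ray(n,*e[0],.235))
print("tip",ray("scene",190+247.5/4.7-.5,190+324/4.7-.5,.038))
f=lambda X,Y:(260+(X+.5)/5-.5,90+(Y+.5)/5-.5)
print("guard",ray("top",*f(278,321),.085),ray("top",*f(548,285),.085))
print("rib",ray("top",*f(184,569),.058))
print("beam", *[ray("top",*f(*p),.19) for p in((150,148),(645,80),(657,155),(163,225))],sep="\n")
print("bolts",*[ray("top",*f(*p),.014) for p in((205,328),(598,270))])
print("bolts",*[ray("scene",190+a/4.7-.3,190+b/4.7-.3,.014) for a,b in((315,490),(109,270))])
E
```

```text
top spot ((293.25738525390625, 181.6119842529297), (10.074056625366211, 10.315882682800293), 36.11069107055664) [0.541  0.0991 0.016 ]
scene spot ((307.4254150390625, 275.1981201171875), (8.035622596740723, 10.760123252868652), 89.2049560546875) [0.5403 0.0964 0.016 ]
top [[273.8315 169.9469]
 [307.9189 164.493 ]
 [316.6302 218.9392]
 [282.5429 224.3931]]
[[0.5786 0.162  0.016 ]
 [0.5972 0.0534 0.016 ]
 [0.4226 0.0235 0.016 ]
 [0.4046 0.1297 0.016 ]]
[np.float64(0.17702636617945447), np.float64(0.11017324610762975), np.float64(0.17713772821743062), np.float64(0.10772635124109602)]
rect world ((500.82952880859375, 91.50314331054688), (177.0525665283203, 107.8730697631836), 9.6172513961792)
top knob ((340.61492919921875, 114.15061950683594), (16.45648765563965, 17.339567184448242), 90.31314086914062) (332, 106, 18, 17) [ 0.6794 -0.0431  0.235 ]
scene knob ((234.36968994140625, 206.06358337402344), (11.739431381225586, 17.197093963623047), 83.4822998046875) (226, 200, 18, 13) [ 0.6844 -0.0348  0.235 ]
tip [ 0.6819 -0.0446  0.038 ]
guard [0.6128 0.0283 0.085 ] [ 0.6362 -0.1349  0.085 ]
rib [0.4648 0.0844 0.058 ]
beam
[0.682  0.0975 0.19  ]
[ 0.7228 -0.1785  0.19  ]
[ 0.679  -0.1844  0.19  ]
[0.6373 0.0893 0.19  ]
bolts [0.6282 0.0775 0.014 ] [ 0.6681 -0.1749  0.014 ]
bolts [0.6941 0.0842 0.014 ] [ 0.7337 -0.1671  0.014 ]
```

```bash
cat >> h.py <<'E'
from scipy.spatial.transform import Rotation as Ro
def target(G,yaw,th):
    yaw,th=np.radians([yaw,th]);cx=np.array([np.cos(yaw),np.sin(yaw),0]);cy=np.array([-np.sin(yaw),np.cos(yaw),0]);Z=np.array([0,0,1.])
    z=-np.cos(th)*Z+np.sin(th)*cx;x=np.cross(cy,z);R=np.stack([x,cy,z],1);return np.array(G)+.008*z,R
def delta(p,R,base=None):
    s=arm.read_state()
    p0,R0=(s["tool_pos"],Ro.from_quat(s["ee_rot"])) if base is None else (base[0],Ro.from_matrix(base[1]))
    return R0.inv().apply(np.array(p)-p0)*1000, np.degrees((R0.inv()*Ro.from_matrix(R)).as_rotvec())
def st():
    s=arm.read_state();print(s["time_s"],s["tool_pos"],s["ee_rot"],s["ft_force"],s["opening"],"q",s["joint_pos"])
E
python3 - <<'E'
from h import *
g=lambda *a:print(*delta(*target(*a)))
g((.38,.38,.25),9.6,0)
g((.44,.08,.20),9.6,0)
E
```

```text
[-287.0793 -195.3223   -8.9321] [ -0.0836  -0.0106 -22.3067]
[-411.5929 -474.7041   41.4877] [ -0.0836  -0.0106 -22.3067]
```

Request:
send_rows([
  {"fingers": 1, "translation": [-40, -27, -5], "angular": [0, 0, -4]},
  {"fingers": 1, "translation": [-80, -54, -9], "angular": [0, 0, -8]},
  {"fingers": 1, "translation": [-120, -82, -9], "angular": [0, 0, -12]},
  {"fingers": 1, "translation": [-160, -109, -9], "angular": [0, 0, -16]},
  {"fingers": 1, "translation": [-200, -136, -9], "angular": [0, 0, -20]},
  {"fingers": 1, "translation": [-240, -163, -9], "angular": [0, 0, -22.3]},
  {"fingers": 1, "translation": [-287, -195, -9], "angular": [0, 0, -22.3]},
  {"fingers": 1, "translation": [-287, -195, -9], "angular": [0, 0, -22.3]},
])

```text
time_s: 0.9
tool_pos: [0.3849, 0.3749, 0.2426]
ee_rot: [-0.079, 0.997, -0.001, 0.001]
ft_force: [-0.2, 1.0, 0.3]
opening: 0.0872
```

```bash
python3 - <<'E'
from h import *
st()
g=lambda *a:print(*delta(*target(*a)))
g((.45,.082,.20),9.6,0)
E
```

```text
0.9 [0.3849 0.3749 0.2426] [-0.0791  0.9969 -0.0009  0.0007] [-0.1564  0.9542  0.305 ] 0.08723869044225353 q [-1.0495  0.0959  0.2077  1.736  -0.0181  1.3119  0.8911]
[ -18.0363 -299.4193   51.2284] [-0.1073  0.0703 -0.5251]
```

Request:
send_rows([
  {"fingers": 1, "translation": [-2, -45, 0], "angular": [0, 0, 0]},
  {"fingers": 1, "translation": [-5, -90, 0], "angular": [0, 0, 0]},
  {"fingers": 1, "translation": [-8, -135, 0], "angular": [0, 0, 0]},
  {"fingers": 1, "translation": [-11, -180, 10], "angular": [0, 0, 0]},
  {"fingers": 1, "translation": [-13, -225, 20], "angular": [0, 0, 0]},
  {"fingers": 1, "translation": [-16, -270, 30], "angular": [0, 0, -0.5]},
  {"fingers": 1, "translation": [-18, -299, 40], "angular": [0, 0, -0.5]},
  {"fingers": 1, "translation": [-18, -299, 50], "angular": [0, 0, -0.5]},
])

```text
time_s: 1.7
tool_pos: [0.4482, 0.0849, 0.1923]
ee_rot: [-0.085, 0.996, -0.0, 0.0]
ft_force: [-0.0, 0.8, 0.3]
opening: 0.0871
```

```bash
python3 - <<'E'
from h import *
st()
g=lambda *a:print(*delta(*target(*a)))
G=np.array([.4667,.0853,.043]);yaw=9.6
for th in (38,42):
  p,R=target(G,yaw,th); print(delta(p-.07*R[:,2],R)); print(delta(p,R,(p-.07*R[:,2],R)))
E
```

```text
1.7 [0.4482 0.0849 0.1923] [-0.0849  0.9964 -0.0002  0.0001] [-0.04    0.8331  0.2977] 0.08710222511737675 q [-0.7779 -0.0625  0.4798  1.9912  0.0313  1.2058  1.4308]
(array([ 19.9254,  -2.6433, 100.3894]), array([  0.0291, -37.985 ,   0.1463]))
(array([-0., -0., 70.]), array([0., 0., 0.]))
(array([ 23.2412,  -2.634 , 103.1702]), array([  0.0344, -41.985 ,   0.1458]))
(array([-0., -0., 70.]), array([0., 0., 0.]))
```

Request:
send_rows([
  {"fingers": 1, "translation": [3, 0, 10], "angular": [0, -8, 0]},
  {"fingers": 1, "translation": [6, -1, 20], "angular": [0, -16, 0]},
  {"fingers": 1, "translation": [9, -1, 30], "angular": [0, -24, 0]},
  {"fingers": 1, "translation": [12, -2, 50], "angular": [0, -32, 0]},
  {"fingers": 1, "translation": [17, -2, 70], "angular": [0, -38, 0.1]},
  {"fingers": 1, "translation": [20, -2.6, 100], "angular": [0, -38, 0.1]},
  {"fingers": 1, "translation": [20, -2.6, 100], "angular": [0, -38, 0.1]},
])

```text
time_s: 2.4
tool_pos: [0.4396, 0.1037, 0.1748]
ee_rot: [-0.098, 0.963, 0.041, 0.246]
ft_force: [-1.1, -0.3, -0.3]
opening: 0.087
```

```bash
python3 - <<'E'
from h import *
st()
G=np.array([.4667,.0853,.043]);yaw=9.6
for th in (38,42):
  p,R=target(G,yaw,th); print(delta(p,R))
for n in("scene","top"): cv2.imwrite(f"pics/{n}1.png",arm.get_image(n))
crop(cv2.imread("pics/scene1.png"),230,190,420,330,4,"pics/c1.png")
crop(cv2.imread("pics/top1.png"),230,140,390,260,5,"pics/c1t.png")
E
```

```text
2.4 [0.4396 0.1037 0.1748] [-0.0984  0.9633  0.0409  0.2465] [-1.0844 -0.2664 -0.3382] 0.08699012997422416 q [-0.0898 -0.3806 -0.2234  2.3767 -0.0963  0.6334  1.5184]
(array([ 42.1542, -28.1003, 133.5295]), array([ 2.8362, -9.1481,  1.1351]))
(array([ 41.6064, -28.1081, 133.4214]), array([  2.8774, -13.1472,   1.0366]))
```

View pics/c1.png

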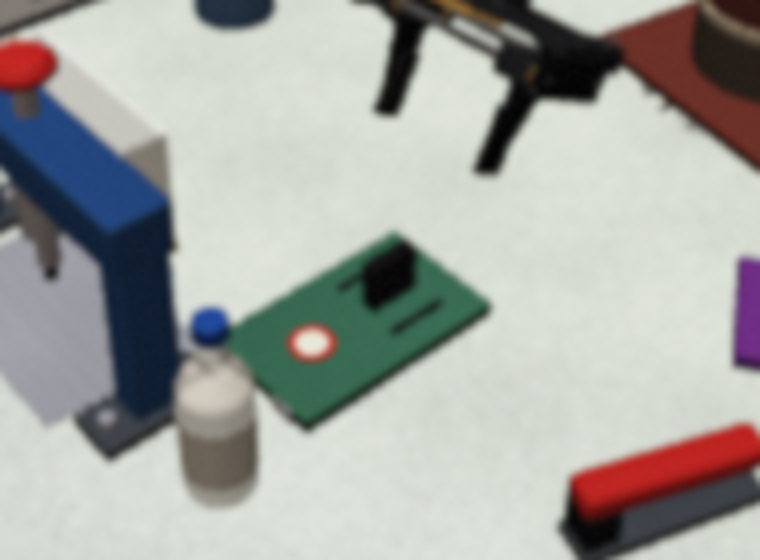

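View pics/c1t.png

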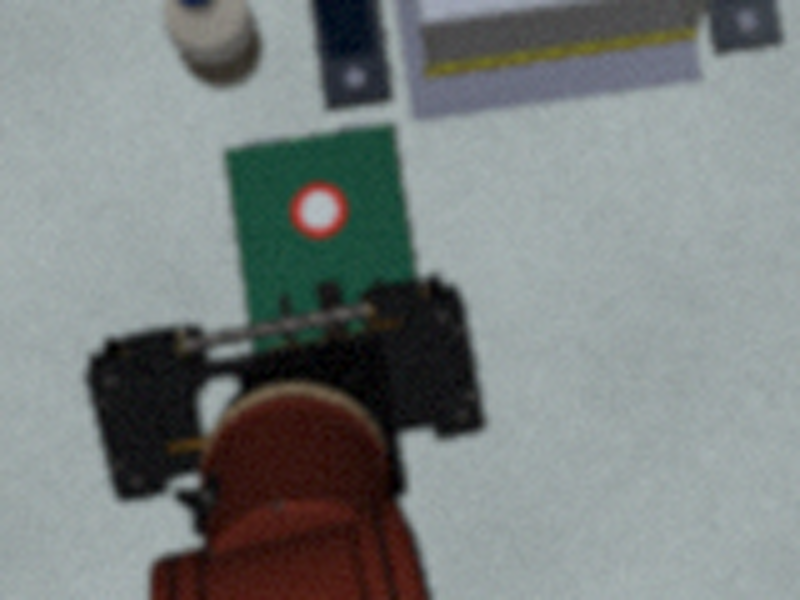

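The tilted pose at this close radius runs into joint limits (q2 = -0.38, q4 = 2.38). So I'll grip upright first and slide the case partway, with the handle about 110 mm before the tip. Then I'll release, regrip tilted and push the rest of the way in.

```bash
python3 - <<'E'
from h import *
p,R=target((.4667,.0853,.125),9.6,0); print(delta(p,R))
# refined second look for case, with better view
t=cv2.imread("pics/scene1.png")
c=blob(mask_red(t),295,260,320,290);e=cv2.fitEllipse(c);print(ray("scene",*e[0],.016))
t=cv2.imread("pics/top1.png")
c=blob(mask_red(t),280,170,310,195);e=cv2.fitEllipse(c);print(ray("top",*e[0],.016))
E
```

```text
(array([  7.0814, -22.4664,  60.8538]), array([ 2.1708, 28.7839,  1.7099]))
[0.5395 0.0954 0.016 ]
[0.5411 0.0993 0.016 ]
```

Request:
send_rows([
  {"fingers": 1, "translation": [1, -5, 5], "angular": [0.5, 8, 0.4]},
  {"fingers": 1, "translation": [2, -10, 10], "angular": [1, 16, 0.9]},
  {"fingers": 1, "translation": [3, -15, 25], "angular": [1.6, 24, 1.3]},
  {"fingers": 1, "translation": [5, -20, 45], "angular": [2.2, 28.8, 1.7]},
  {"fingers": 1, "translation": [7, -22.5, 61], "angular": [2.2, 28.8, 1.7]},
  {"fingers": 1, "translation": [7, -22.5, 61], "angular": [2.2, 28.8, 1.7]},
])

```text
time_s: 3.1
tool_pos: [0.4662, 0.0873, 0.1149]
ee_rot: [-0.086, 0.996, -0.001, -0.002]
ft_force: [-0.1, 0.3, -0.0]
opening: 0.087
```

```bash
python3 - <<'E'
from h import *
st()
p,R=target((.4667,.0853,.043),9.6,0); print(delta(p,R))
E
```

```text
3.1 [0.4662 0.0873 0.1149] [-0.0864  0.9963 -0.0011 -0.0025] [-0.0589  0.3049 -0.0291] 0.08702189013600946 q [-0.0734  0.096  -0.2162  2.0105  0.0252  1.0428  1.4423]
(array([-0.5445, -1.897 , 79.8865]), array([-0.1045, -0.2929,  0.3083]))
```

Request:
send_rows([
  {"fingers": 1, "translation": [-0.5, -2, 30], "angular": [-0.1, -0.3, 0.3]},
  {"fingers": 1, "translation": [-0.5, -2, 60], "angular": [-0.1, -0.3, 0.3]},
  {"fingers": 1, "translation": [-0.5, -2, 80], "angular": [-0.1, -0.3, 0.3]},
  {"fingers": 1, "translation": [-0.5, -2, 80], "angular": [-0.1, -0.3, 0.3]},
  {"fingers": 1, "translation": [-0.5, -2, 80], "angular": [-0.1, -0.3, 0.3]},
])

```text
time_s: 3.6
tool_pos: [0.4678, 0.0856, 0.0385]
ee_rot: [-0.084, 0.996, 0.001, 0.003]
ft_force: [0.9, -0.3, 0.4]
opening: 0.0865
```

```bash
python3 - <<'E'
from h import *
st()
for n in("scene","top"): cv2.imwrite(f"pics/{n}2.png",arm.get_image(n))
crop(cv2.imread("pics/scene2.png"),270,210,400,310,6,"pics/c2.png")
E
```

```text
3.6 [0.4678 0.0856 0.0385] [-0.0838  0.9965  0.0008  0.0029] [ 0.8758 -0.2847  0.4352] 0.08653323702569807 q [-0.0756  0.1947 -0.2146  2.0829  0.0537  0.8631  1.4177]
```

View pics/c2.png

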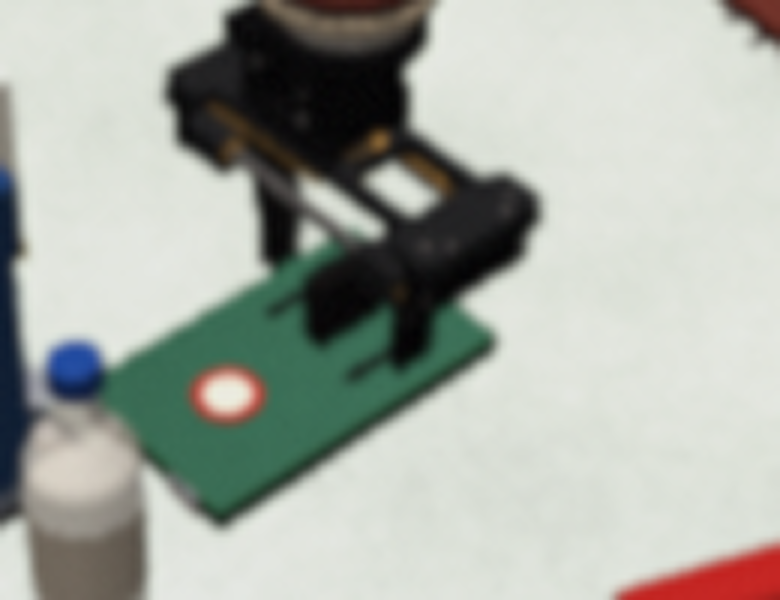

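The scene crop shows the fingers on either side of the black rib, with the rib between them, so I can close.

Request:
send_rows([
  {"fingers": 0, "translation": [0, 0, 0], "angular": [0, 0, 0]},
  {"fingers": 0, "translation": [0, 0, 0], "angular": [0, 0, 0]},
  {"fingers": 0, "translation": [0, 0, 0], "angular": [0, 0, 0]},
  {"fingers": 0, "translation": [0, 0, 0], "angular": [0, 0, 0]},
  {"fingers": 0, "translation": [0, 0, 0], "angular": [0, 0, 0]},
  {"fingers": 0, "translation": [0, 0, 0], "angular": [0, 0, 0]},
  {"fingers": 0, "translation": [0, 0, 0], "angular": [0, 0, 0]},
])

```text
time_s: 4.4
tool_pos: [0.4678, 0.0851, 0.0374]
ee_rot: [-0.083, 0.997, 0.001, 0.003]
ft_force: [-0.6, -0.2, -0.3]
opening: 0.0393
```

```bash
python3 - <<'E'
from h import *
st()
s=arm.read_state();R=Ro.from_quat(s["ee_rot"]).as_matrix();print("yaw x",np.degrees(np.arctan2(-R[1,0],-R[0,0])))
for n,b in(("scene",(295,260,320,290)),("top",(280,170,310,195))):
    e=cv2.fitEllipse(blob(mask_red(arm.get_image(n)),*b));print(n,ray(n,*e[0],.016))
E
```

```text
4.4 [0.4678 0.0851 0.0374] [-0.0832  0.9965  0.0013  0.0025] [-0.6175 -0.2161 -0.2933] 0.03929613377073082 q [-0.0725  0.1968 -0.216   2.0833  0.0531  0.8612  1.4185]
yaw x 9.54023713351647
scene [0.5454 0.0853 0.016 ]
top [0.5397 0.1015 0.016 ]
```

Request:
send_rows([
  {"fingers": 0, "translation": [0, 0, 0], "angular": [0, 0, 0]},
  {"fingers": 0, "translation": [0, 0, 0], "angular": [0, 0, 0]},
  {"fingers": 0, "translation": [0, 0, 0], "angular": [0, 0, 0]},
  {"fingers": 0, "translation": [0, 0, 0], "angular": [0, 0, 0]},
  {"fingers": 0, "translation": [0, 0, 0], "angular": [0, 0, 0]},
  {"fingers": 0, "translation": [0, 0, 0], "angular": [0, 0, 0]},
  {"fingers": 0, "translation": [0, 0, 0], "angular": [0, 0, 0]},
])

```text
time_s: 5.2
tool_pos: [0.4678, 0.0852, 0.0375]
ee_rot: [-0.083, 0.997, 0.001, 0.003]
ft_force: [-0.2, 0.2, 0.2]
opening: 0.0138
```

```bash
python3 - <<'E'
from h import *
st()
for n,b in(("scene",(295,260,320,290)),("top",(280,170,310,195))):
    im=arm.get_image(n);cv2.imwrite(f"pics/{n}3.png",im);m=mask_red(im);c=blob(m,*b);e=cv2.fitEllipse(c);print(n,e,cv2.boundingRect(c),ray(n,*e[0],.016))
a=cv2.resize(cv2.imread("pics/scene3.png")[230:310,270:380],None,fx=5,fy=5,interpolation=2)
b=cv2.resize(cv2.imread("pics/top3.png")[160:220,270:330],None,fx=4,fy=4,interpolation=2)
o=np.zeros((400,790,3),np.uint8);o[:,:550]=a;o[:240,550:790]=b;cv2.imwrite("pics/c3.png",o)
E
```

```text
5.2 [0.4678 0.0852 0.0375] [-0.0832  0.9965  0.0014  0.0026] [-0.163   0.185   0.2311] 0.013759123888902271 q [-0.0726  0.1966 -0.216   2.0833  0.0531  0.8611  1.4185]
scene ((301.359130859375, 273.8521728515625), (12.022068977355957, 22.87049102783203), 99.7056655883789) (309, 272, 5, 8) [0.5527 0.0826 0.016 ]
top ((292.49932861328125, 182.11708068847656), (26.747522354125977, 31.24030113220215), 94.33650207519531) (280, 170, 30, 25) [0.5394 0.1015 0.016 ]
```

View pics/c3.png

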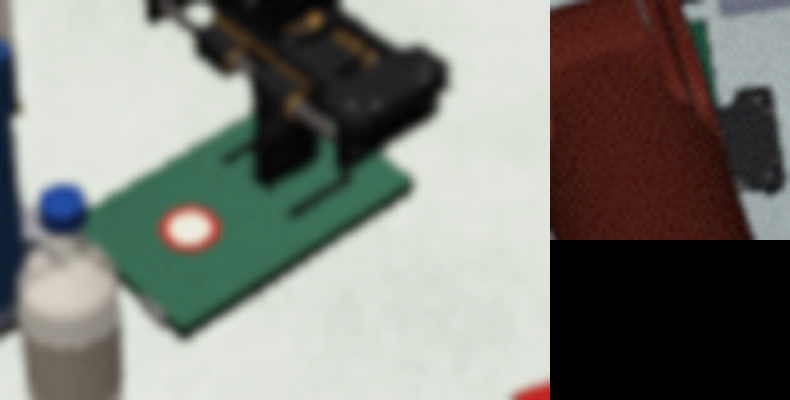

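Grip confirmed, with the opening at 13.8 mm on the 14 mm rib. The spot is still at about (307.5,275.5) in the scene view.

```bash
python3 - <<'E'
from h import *
s=arm.read_state();p0=s["tool_pos"]
ax=np.array([.989,.15,0])
w=np.array([.107,-.1457,0]);
lat=w-ax*(w@ax)
for f in (lat,w,):
  _,R=target((0,0,0),8.6,0); print(delta(p0+f,R))
E
```

```text
(array([   2.6355, -160.0755,   -0.3741]), array([0.1314, 0.307 , 0.9492]))
(array([ -81.3464, -161.4319,    0.0745]), array([0.1314, 0.307 , 0.9492]))
```

Request:
send_rows([
  {"fingers": 0, "translation": [0, -12, 0], "angular": [0, 0, 0]},
  {"fingers": 0, "translation": [0, -32, 0], "angular": [0, 0, 0.2]},
  {"fingers": 0, "translation": [1, -54, 0], "angular": [0, 0, 0.4]},
  {"fingers": 0, "translation": [1, -78, 0], "angular": [0, 0, 0.6]},
  {"fingers": 0, "translation": [2, -102, -0.2], "angular": [0, 0, 0.9]},
  {"fingers": 0, "translation": [2, -125, -0.2], "angular": [0, 0, 0.9]},
  {"fingers": 0, "translation": [2.5, -147, -0.3], "angular": [0, 0, 0.9]},
  {"fingers": 0, "translation": [2.6, -160, -0.4], "angular": [0, 0, 0.9]},
])

```text
time_s: 6.1
tool_pos: [0.4917, -0.0748, 0.0375]
ee_rot: [-0.075, 0.997, 0.001, 0.002]
ft_force: [-0.5, 3.6, 0.3]
opening: 0.0138
```

```bash
python3 - <<'E'
from h import *
st()
s=arm.read_state();R=Ro.from_quat(s["ee_rot"]).as_matrix();print("yaw x",np.degrees(np.arctan2(-R[1,0],-R[0,0])))
for n in("scene","top"):
    im=arm.get_image(n);cv2.imwrite(f"pics/{n}4.png",im)
E
```

```text
6.1 [ 0.4917 -0.0748  0.0375] [-0.0746  0.9972  0.0013  0.0025] [-0.4757  3.5686  0.3041] 0.013779326124998714 q [ 0.1503  0.23   -0.0952  2.0382  0.0241  0.8699  1.7624]
yaw x 8.559872475520406
```

View pics/scene4.png

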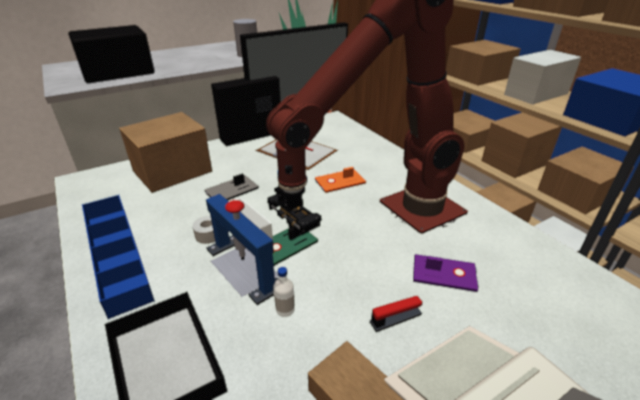

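View pics/top4.png

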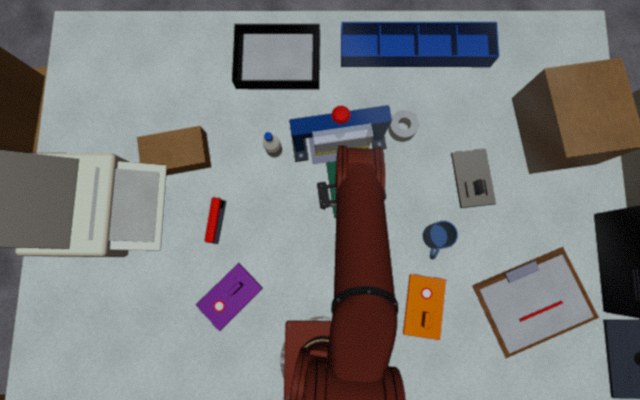

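The case moved with the gripper and is clear of the sanitizer and left foot; the wrist sits above it at scene (293,190). Next I slide it forward 82 mm.

Request:
send_rows([
  {"fingers": 0, "translation": [-10, 0, 0], "angular": [0, 0, 0]},
  {"fingers": 0, "translation": [-25, 0, 0], "angular": [0, 0, 0]},
  {"fingers": 0, "translation": [-42, 0, 0.1], "angular": [0, 0, 0]},
  {"fingers": 0, "translation": [-58, 0, 0.2], "angular": [0, 0, 0]},
  {"fingers": 0, "translation": [-72, 0, 0.3], "angular": [0, 0, 0]},
  {"fingers": 0, "translation": [-82, 0, 0.4], "angular": [0, 0, 0]},
  {"fingers": 0, "translation": [-82, 0, 0.4], "angular": [0, 0, 0]},
])

```text
time_s: 6.9
tool_pos: [0.5738, -0.0593, 0.0375]
ee_rot: [-0.076, 0.997, 0.002, 0.003]
ft_force: [3.0, 1.5, -1.2]
opening: 0.0137
```

Request:
send_rows([
  {"fingers": 1, "translation": [0, 0, 0], "angular": [0, 0, 0]},
  {"fingers": 1, "translation": [0, 0, 0], "angular": [0, 0, 0]},
  {"fingers": 1, "translation": [0, 0, 0], "angular": [0, 0, 0]},
  {"fingers": 1, "translation": [0, 0, 0], "angular": [0, 0, 0]},
  {"fingers": 1, "translation": [0, 0, 0], "angular": [0, 0, 0]},
  {"fingers": 1, "translation": [0, 0, 0], "angular": [0, 0, 0]},
  {"fingers": 1, "translation": [0, 0, 0], "angular": [0, 0, 0]},
])

```text
time_s: 7.6
tool_pos: [0.5728, -0.0607, 0.0376]
ee_rot: [-0.075, 0.997, 0.001, 0.003]
ft_force: [0.9, -0.3, -0.6]
opening: 0.0618
```

```bash
python3 - <<'E'
from h import *
st()
for n in("scene","top"):
    im=arm.get_image(n);cv2.imwrite(f"pics/{n}5.png",im)
crop(cv2.imread("pics/scene5.png"),190,180,330,280,5.5,"pics/c5.png")
E
```

```text
7.6 [ 0.5728 -0.0607  0.0376] [-0.0754  0.9972  0.0014  0.0026] [ 0.8927 -0.279  -0.6077] 0.06179771640709573 q [ 0.111   0.367  -0.0956  1.8517  0.039   0.9198  1.7199]
```

View pics/c5.png

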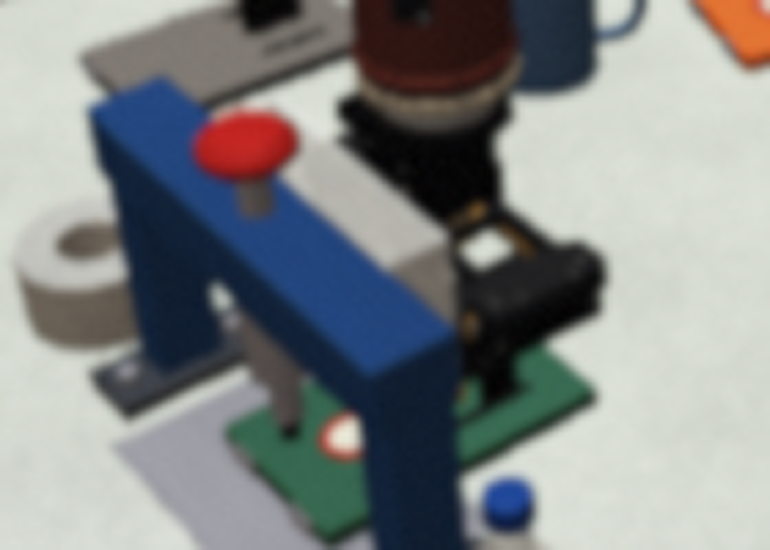

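The spot is now in view at scene (252,259), just before the tip at (242.5,258). The hand's next moves are up and back, then tilt and regrip.

```bash
python3 - <<'E'
from h import *
G=np.array([.5715,-.061,.043])
p,R=target(G,8.6,40)
_,R0=target(G,8.6,0)
q=p-.09*R[:,2]
print(delta(q,R)); print(delta(p,R,(q,R)))
E
```

```text
(array([ 53.6998,   0.1268, -68.5438]), array([  0.1437, -39.6904,  -0.0021]))
(array([ 0.,  0., 90.]), array([0., 0., 0.]))
```

Request:
send_rows([
  {"fingers": 1, "translation": [2, 0, -25], "angular": [0, 0, 0]},
  {"fingers": 1, "translation": [15, 0, -50], "angular": [0, 0, 0]},
  {"fingers": 1, "translation": [40, 0, -70], "angular": [0, -4, 0]},
  {"fingers": 1, "translation": [60, 0, -75], "angular": [0, -12, 0]},
  {"fingers": 1, "translation": [60, 0, -75], "angular": [0, -20, 0]},
  {"fingers": 1, "translation": [60, 0, -75], "angular": [0, -28, 0]},
  {"fingers": 1, "translation": [60, 0, -75], "angular": [0, -36, 0]},
  {"fingers": 1, "translation": [60, 0, -75], "angular": [0, -40, 0]},
])

```text
time_s: 8.5
tool_pos: [0.5228, -0.0652, 0.1208]
ee_rot: [-0.072, 0.946, 0.03, 0.316]
ft_force: [1.3, 1.5, 0.6]
opening: 0.0868
```

```bash
python3 - <<'E'
from h import *
st()
G=np.array([.5715,-.061,.043])
for th in (38,40,42):
  p,R=target(G,8.6,th)
  print(delta(p-.06*R[:,2],R)); print(delta(p,R))
E
```

```text
8.5 [ 0.5228 -0.0652  0.1208] [-0.0724  0.9456  0.0299  0.3158] [1.2947 1.5034 0.5556] 0.08680891632733116 q [ 0.4224 -0.1244 -0.2265  2.3863 -0.7628  0.3528  2.5665]
(array([ 8.8129, -3.6112, 39.4595]), array([ 0.7089, -1.0137, -0.0871]))
(array([ 7.7508, -4.3527, 99.4455]), array([ 0.7089, -1.0137, -0.0871]))
(array([10.6268, -3.6145, 39.5232]), array([ 0.7074, -3.0137, -0.0995]))
(array([ 7.4717, -4.3522, 99.4357]), array([ 0.7074, -3.0137, -0.0995]))
(array([12.4374, -3.6187, 39.6502]), array([ 0.7057, -5.0137, -0.1118]))
(array([ 7.1932, -4.3516, 99.4161]), array([ 0.7057, -5.0137, -0.1118]))
```

```bash
python3 - <<'E'
from h import *
G=np.array([.5655,-.062,.043])
for th in (36,):
  p,R=target(G,8.6,th)
  print(delta(p-.05*R[:,2],R)); print(delta(p,R))
E
```

```text
(array([12.028 , -3.7858, 45.7968]), array([ 0.7104,  0.9862, -0.0747]))
(array([12.8882, -4.4062, 95.7855]), array([ 0.7104,  0.9862, -0.0747]))
```

Request:
send_rows([
  {"fingers": 1, "translation": [6, -2, 15], "angular": [0.3, 0.5, 0]},
  {"fingers": 1, "translation": [12, -3.8, 30], "angular": [0.7, 1, 0]},
  {"fingers": 1, "translation": [12, -3.8, 45], "angular": [0.7, 1, 0]},
  {"fingers": 1, "translation": [12, -3.8, 45], "angular": [0.7, 1, 0]},
])

```text
time_s: 8.9
tool_pos: [0.542, -0.0629, 0.0766]
ee_rot: [-0.072, 0.949, 0.025, 0.306]
ft_force: [0.1, -0.2, -0.6]
opening: 0.0872
```

```bash
python3 - <<'E'
from h import *
st()
G=np.array([.5655,-.062,.043])
p,R=target(G,8.6,36)
print(delta(p,R))
E
```

```text
8.9 [ 0.542  -0.0629  0.0766] [-0.0719  0.949   0.0252  0.3061] [ 0.0842 -0.1961 -0.64  ] 0.08719386387558643 q [ 0.5274  0.0137 -0.3726  2.3681 -0.8415  0.238   2.6508]
(array([ 0.6707, -2.8076, 48.8708]), array([ 0.2615, -0.229 , -0.0208]))
```

The wrist is close to its singularity here (q6 small, q7 at its limit). A planar fit of the joint data puts wrist-to-TCP at about 0.325 m. It gives about 30° tilt with q6 near 0.21 as comfortable, so I'll untilt, then retilt to 30° and grip slightly behind the rib's centre.

Request:
send_rows([
  {"fingers": 1, "translation": [0, 0, -30], "angular": [0, 6, 0]},
  {"fingers": 1, "translation": [0, 0, -45], "angular": [0, 14, 0]},
  {"fingers": 1, "translation": [0, 0, -45], "angular": [0, 20, 0]},
  {"fingers": 1, "translation": [0, 0, -45], "angular": [0, 24, 0]},
  {"fingers": 1, "translation": [0, 0, -45], "angular": [0, 24, 0]},
])

```text
time_s: 9.4
tool_pos: [0.5189, -0.0696, 0.1164]
ee_rot: [-0.075, 0.992, 0.008, 0.103]
ft_force: [1.6, 1.4, -0.3]
opening: 0.0871
```

```bash
python3 - <<'E'
from h import *
st()
G=np.array([.564,-.062,.043])
p,R=target(G,8.6,30)
print(delta(p-.05*R[:,2],R));print(delta(p,R))
E
```

```text
9.4 [ 0.5189 -0.0696  0.1164] [-0.0749  0.9918  0.0076  0.1032] [ 1.6433  1.3628 -0.2745] 0.087051779327359 q [ 0.4661  0.0669 -0.3951  2.0592 -0.0271  0.8186  1.8124]
(array([-16.5618,   0.7426,  41.3615]), array([ -0.0128, -18.1251,   0.0426]))
(array([-32.1165,   0.7478,  88.8805]), array([ -0.0128, -18.1251,   0.0426]))
```

Request:
send_rows([
  {"fingers": 1, "translation": [-5, 0.7, 12], "angular": [0, -6, 0]},
  {"fingers": 1, "translation": [-11, 0.7, 25], "angular": [0, -12, 0]},
  {"fingers": 1, "translation": [-16, 0.7, 41], "angular": [0, -18, 0]},
  {"fingers": 1, "translation": [-16, 0.7, 41], "angular": [0, -18, 0]},
])

```text
time_s: 9.8
tool_pos: [0.5349, -0.0663, 0.0735]
ee_rot: [-0.071, 0.964, 0.02, 0.256]
ft_force: [-0.5, -0.2, -1.2]
opening: 0.0872
```

```bash
python3 - <<'E'
from h import *
st()
G=np.array([.564,-.062,.043])
p,R=target(G,8.6,30)
print(delta(p,R))
crop(arm.get_image("scene"),190,180,330,280,5.5,"pics/c6.png")
E
```

```text
9.8 [ 0.5349 -0.0663  0.0735] [-0.0706  0.964   0.0198  0.2556] [-0.5014 -0.2043 -1.1799] 0.08720655929758765 q [ 0.5288  0.0259 -0.3942  2.3071 -0.4077  0.336   2.2078]
(array([-10.4559,  -0.0584,  49.1077]), array([ 0.0066, -0.2943, -0.2285]))
```

View pics/c6.png

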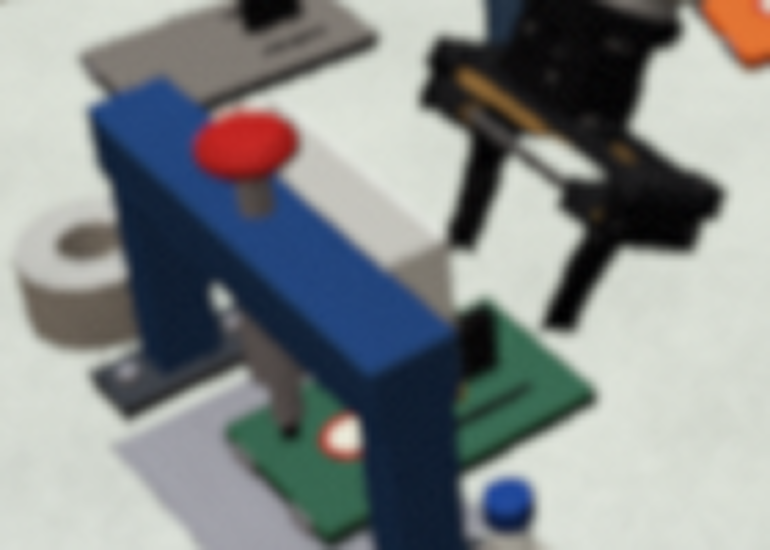

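The gripper is tilted above the case, the rib shows at scene (279,242), and both fingers are clear. Moving in.

Request:
send_rows([
  {"fingers": 1, "translation": [-8, 0, 12], "angular": [0, 0, 0]},
  {"fingers": 1, "translation": [-10, 0, 25], "angular": [0, 0, -0.2]},
  {"fingers": 1, "translation": [-10, 0, 38], "angular": [0, -0.3, -0.2]},
  {"fingers": 1, "translation": [-10, 0, 48], "angular": [0, -0.3, -0.2]},
  {"fingers": 1, "translation": [-10, 0, 48], "angular": [0, -0.3, -0.2]},
])

```text
time_s: 10.35
tool_pos: [0.572, -0.0602, 0.0405]
ee_rot: [-0.074, 0.963, 0.02, 0.259]
ft_force: [-0.5, -0.0, 0.2]
opening: 0.0873
```

```bash
python3 - <<'E'
from h import *
st()
G=np.array([.564,-.062,.043])
p,R=target(G,8.6,30)
print(delta(p,R))
crop(arm.get_image("scene"),190,180,330,280,5.5,"pics/c7.png")
E
```

```text
10.35 [ 0.572  -0.0602  0.0405] [-0.0739  0.9629  0.02    0.2586] [-0.4778 -0.0172  0.1652] 0.08726718458354699 q [ 0.4825  0.1623 -0.3896  2.2593 -0.3107  0.2347  2.1216]
(array([ 5.8014, -0.5696,  1.7428]), array([0.1006, 0.0645, 0.1503]))
```

View pics/c7.png

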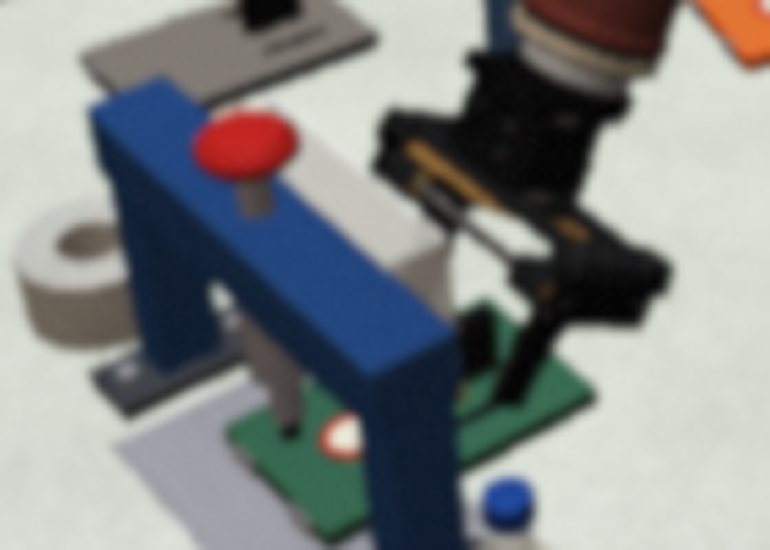

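Request:
send_rows([
  {"fingers": 1, "translation": [5, -0.5, 1.5], "angular": [0, 0, 0]},
  {"fingers": 1, "translation": [5, -0.5, 1.5], "angular": [0, 0, 0]},
  {"fingers": 0, "translation": [5, -0.5, 1.5], "angular": [0, 0, 0]},
  {"fingers": 0, "translation": [5, -0.5, 1.5], "angular": [0, 0, 0]},
  {"fingers": 0, "translation": [5, -0.5, 1.5], "angular": [0, 0, 0]},
  {"fingers": 0, "translation": [5, -0.5, 1.5], "angular": [0, 0, 0]},
  {"fingers": 0, "translation": [5, -0.5, 1.5], "angular": [0, 0, 0]},
  {"fingers": 0, "translation": [5, -0.5, 1.5], "angular": [0, 0, 0]},
])

```text
time_s: 11.2
tool_pos: [0.5682, -0.0617, 0.0371]
ee_rot: [-0.074, 0.963, 0.02, 0.259]
ft_force: [0.7, -0.0, 0.4]
opening: 0.0471
```

Request:
send_rows([
  {"fingers": 0, "translation": [0, 0, 0], "angular": [0, 0, 0]},
  {"fingers": 0, "translation": [0, 0, 0], "angular": [0, 0, 0]},
  {"fingers": 0, "translation": [0, 0, 0], "angular": [0, 0, 0]},
  {"fingers": 0, "translation": [0, 0, 0], "angular": [0, 0, 0]},
  {"fingers": 0, "translation": [0, 0, 0], "angular": [0, 0, 0]},
  {"fingers": 0, "translation": [0, 0, 0], "angular": [0, 0, 0]},
  {"fingers": 0, "translation": [0, 0, 0], "angular": [0, 0, 0]},
  {"fingers": 0, "translation": [0, 0, 0], "angular": [0, 0, 0]},
])

```text
time_s: 12.0
tool_pos: [0.5681, -0.0613, 0.037]
ee_rot: [-0.074, 0.963, 0.02, 0.259]
ft_force: [-0.8, 2.6, 0.6]
opening: 0.0134
```

```bash
python3 - <<'E'
from h import *
st()
im=arm.get_image("scene");cv2.imwrite("pics/scene8.png",im)
crop(im,225,235,285,285,12,"pics/c8.png")
E
```

```text
12.0 [ 0.5681 -0.0613  0.037 ] [-0.074   0.9628  0.0197  0.2593] [-0.8211  2.6211  0.5929] 0.013421650169788888 q [ 0.4957  0.1635 -0.3992  2.2696 -0.3263  0.2235  2.1422]
```

View pics/c8.png

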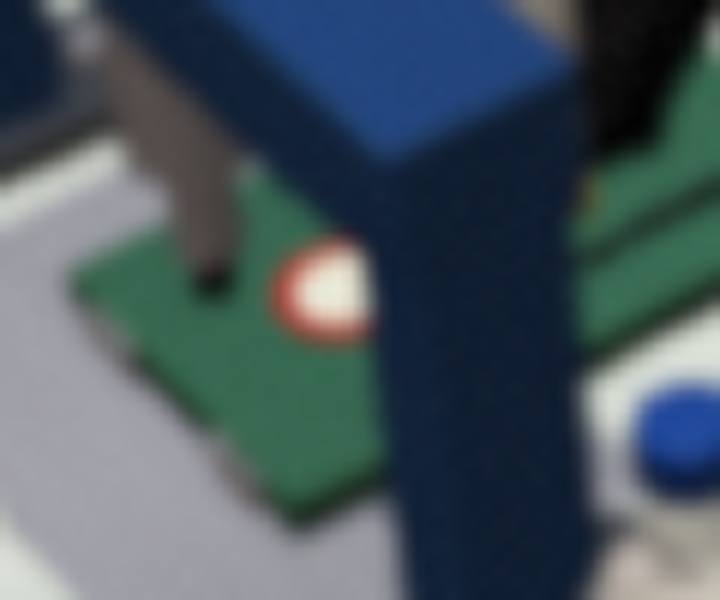

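```bash
python3 - <<'E'
from h import *
f=lambda a,b:(225+(a+.5)/12-.5,235+(b+.5)/12-.5)
t=ray("scene",*f(211,286),.038);s=ray("scene",*f(339,290),.016)
print(t,s,t-s)
yaw=np.radians(8.6);ax=np.array([np.cos(yaw),np.sin(yaw)]);ay=np.array([-ax[1],ax[0]])
d=(t-s)[:2];print("press frame",d@ax,d@ay)
# case edges direction: front corners
c1=ray("scene",*f(75,280),.016);c2=ray("scene",*f(297,505),.016);print(c1,c2,np.linalg.norm(c1-c2),np.degrees(np.arctan2(-(c2-c1)[0],(c2-c1)[1])))
print((c1+c2)/2-s, "mid front to spot: 50 expected")
p=arm.read_state()["tool_pos"];d3=np.array([*(t-s)[:2],0]);R=Ro.from_quat(arm.read_state()["ee_rot"]).as_matrix()
print("tool delta",R.T@d3*1000)
E
```

```text
[ 0.6819 -0.0449  0.038 ] [ 0.6478 -0.0502  0.016 ] [0.034  0.0053 0.022 ]
press frame 0.034444682103281894 0.0001774627507798798
[ 0.7037 -0.0885  0.016 ] [0.6864 0.0143 0.016 ] 0.10417465684637721 9.565710890464524
[0.0472 0.0131 0.    ] mid front to spot: 50 expected
tool delta [-29.7877   0.0734  17.2961]
```

By the scene camera the spot is 34.4 mm short and on the centre line; dead reckoning said 35. Sliding forward 34 mm along press x, level.

Request:
send_rows([
  {"fingers": 0, "translation": [-5, 0, 2.9], "angular": [0, 0, 0]},
  {"fingers": 0, "translation": [-11, 0, 6.4], "angular": [0, 0, 0]},
  {"fingers": 0, "translation": [-17, 0, 9.8], "angular": [0, 0, 0]},
  {"fingers": 0, "translation": [-23, 0, 13.3], "angular": [0, 0, 0]},
  {"fingers": 0, "translation": [-27, 0, 15.6], "angular": [0, 0, 0]},
  {"fingers": 0, "translation": [-29.5, 0, 17], "angular": [0, 0, 0]},
  {"fingers": 0, "translation": [-29.5, 0, 17], "angular": [0, 0, 0]},
  {"fingers": 0, "translation": [-29.5, 0, 17], "angular": [0, 0, 0]},
])

```text
time_s: 12.85
tool_pos: [0.6018, -0.0568, 0.037]
ee_rot: [-0.073, 0.963, 0.019, 0.259]
ft_force: [1.8, -0.8, -1.3]
opening: 0.0136
```

```bash
python3 - <<'E'
from h import *
st()
im=arm.get_image("scene");cv2.imwrite("pics/scene9.png",im)
crop(im,215,230,275,280,12,"pics/c9.png")
crop(im,190,170,330,280,5.5,"pics/c9b.png")
E
```

```text
12.85 [ 0.6018 -0.0568  0.037 ] [-0.0734  0.9628  0.0194  0.2594] [ 1.7824 -0.7532 -1.301 ] 0.013556978532576822 q [ 0.4031  0.2154 -0.3306  2.2026 -0.242   0.2296  2.0424]
```

View pics/c9.png

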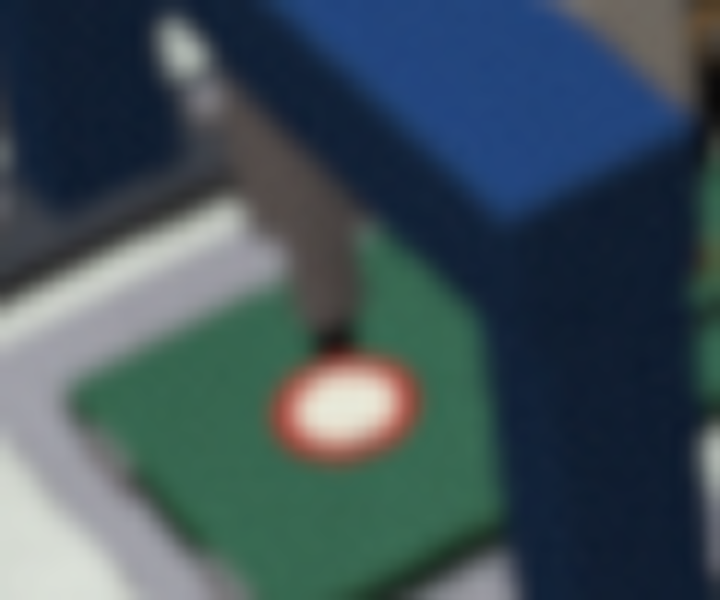

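View pics/c9b.png

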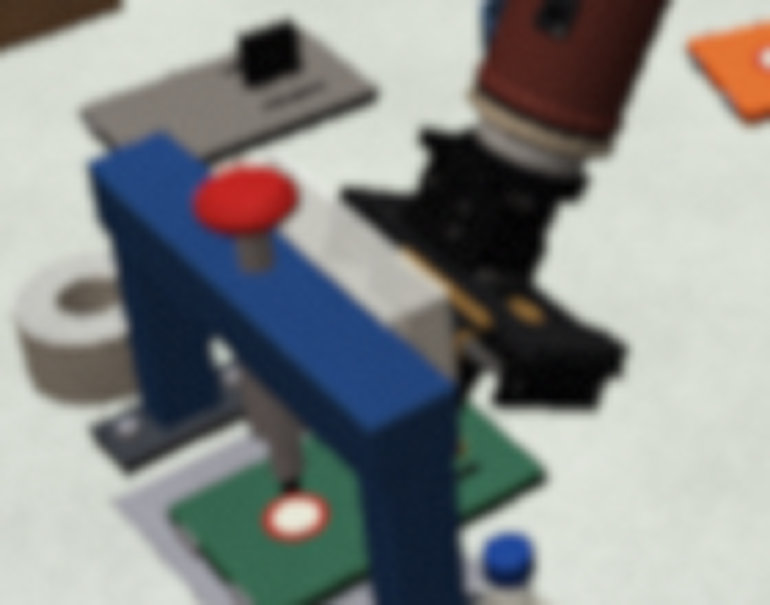

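```bash
python3 - <<'E'
from h import *
f=lambda a,b:(215+(a+.5)/12-.5,230+(b+.5)/12-.5)
im=cv2.imread("pics/scene9.png")
b,g,r=[im[...,i].astype(float) for i in range(3)]
m=((r>g*1.15)&(r>90)).astype(np.uint8)
c=blob(m,233,256,256,272);e=cv2.fitEllipse(c);print(e)
w=((b>110)&(g>110)&(r>110)).astype(np.uint8);c=blob(w,238,258,250,270);M=cv2.moments(c);print(cv2.contourArea(c));wc=(M['m10']/M['m00'],M['m01']/M['m00']);print(wc,ray("scene",*wc,.016))
s=ray("scene",*e[0],.016);s2=ray("scene",*f(345,405),.016);t=ray("scene",242.1,258.4,.038)
yaw=np.radians(8.6);ax=np.array([np.cos(yaw),np.sin(yaw)]);ay=np.array([-ax[1],ax[0]])
for q in(s,s2):
  d=(t-q)[:2];print(q,t,"press frame",d@ax,d@ay)
print("tip px expected",proj("scene",(.682,-.0442,.038)))
E
```

```text
((243.30880737304688, 263.40374755859375), (8.347709655761719, 11.933674812316895), 77.4921646118164)
35.0
(243.20476190476188, 263.4428571428571) [ 0.6806 -0.046   0.016 ]
[ 0.6803 -0.046   0.016 ] [ 0.682  -0.0448  0.038 ] press frame 0.0018539498157206138 0.0009046749811686179
[ 0.6801 -0.0465  0.016 ] [ 0.682  -0.0448  0.038 ] press frame 0.00206364076695628 0.0013571310776518501
tip px expected [242.1726 258.5237]
```

The spot is right beside the tip: the ring centre is at scene (243.3,263.4) and the tip face at about (242.1,258.2). That leaves about 2 mm forward and 0.5 mm left.

Request:
send_rows([
  {"fingers": 0, "translation": [-1, 0.3, 0.5], "angular": [0, 0, 0]},
  {"fingers": 0, "translation": [-1.8, 0.6, 1], "angular": [0, 0, 0]},
  {"fingers": 0, "translation": [-1.8, 0.6, 1], "angular": [0, 0, 0]},
  {"fingers": 0, "translation": [-1.8, 0.6, 1], "angular": [0, 0, 0]},
])

```text
time_s: 13.3
tool_pos: [0.6036, -0.0557, 0.0371]
ee_rot: [-0.074, 0.963, 0.02, 0.259]
ft_force: [-1.7, -1.9, -0.7]
opening: 0.0137
```

```bash
python3 - <<'E'
from h import *
st()
im=arm.get_image("scene");cv2.imwrite("pics/scene10.png",im)
crop(im,225,242,265,276,18,"pics/c10.png")
b,g,r=[im[...,i].astype(float) for i in range(3)]
w=((b>110)&(g>110)&(r>110)).astype(np.uint8);c=blob(w,238,257,250,270);M=cv2.moments(c);wc=(M['m10']/M['m00'],M['m01']/M['m00']);print(wc,ray("scene",*wc,.016))
e=cv2.fitEllipse(blob(((r>g*1.15)&(r>90)).astype(np.uint8),233,256,256,272));print(e,ray("scene",*e[0],.016))
E
```

```text
13.3 [ 0.6036 -0.0557  0.0371] [-0.0736  0.9628  0.0195  0.2593] [-1.6709 -1.8843 -0.736 ] 0.013652881943647326 q [ 0.3955  0.2178 -0.326   2.199  -0.2366  0.2303  2.0349]
(242.82432432432432, 263.8378378378378) [ 0.6822 -0.045   0.016 ]
((242.82281494140625, 264.0500793457031), (8.247657775878906, 12.265055656433105), 80.68297576904297) [ 0.6826 -0.0441  0.016 ]
```

View pics/c10.png

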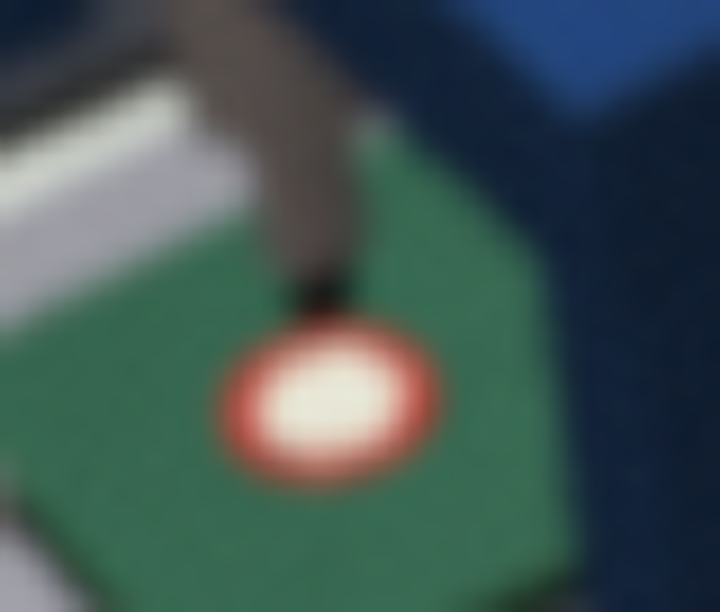

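The spot centre is (0.682,-0.0446) and the tip about (0.682,-0.0448), so they coincide. Releasing.

Request:
send_rows([
  {"fingers": 1, "translation": [0, 0, 0], "angular": [0, 0, 0]},
  {"fingers": 1, "translation": [0, 0, 0], "angular": [0, 0, 0]},
  {"fingers": 1, "translation": [0, 0, 0], "angular": [0, 0, 0]},
  {"fingers": 1, "translation": [0, 0, 0], "angular": [0, 0, 0]},
  {"fingers": 1, "translation": [0, 0, 0], "angular": [0, 0, 0]},
  {"fingers": 1, "translation": [0, 0, 0], "angular": [0, 0, 0]},
  {"fingers": 1, "translation": [0, 0, 0], "angular": [0, 0, 0]},
  {"fingers": 1, "translation": [0, 0, 0], "angular": [0, 0, 0]},
])

```text
time_s: 14.15
tool_pos: [0.6038, -0.0556, 0.0372]
ee_rot: [-0.074, 0.963, 0.02, 0.259]
ft_force: [0.3, -0.2, 0.4]
opening: 0.0699
```

Request:
send_rows([
  {"fingers": 1, "translation": [0, 0, -10], "angular": [0, 0, 0]},
  {"fingers": 1, "translation": [2, 0, -30], "angular": [0, 0, 0]},
  {"fingers": 1, "translation": [4, 0, -55], "angular": [0, 0, 0]},
  {"fingers": 1, "translation": [6, 0, -80], "angular": [0, 4, 0]},
  {"fingers": 1, "translation": [8, 0, -105], "angular": [0, 10, 0]},
  {"fingers": 1, "translation": [8, 0, -120], "angular": [0, 16, 0]},
  {"fingers": 1, "translation": [8, 0, -120], "angular": [0, 16, 0]},
])

```text
time_s: 14.85
tool_pos: [0.5397, -0.0657, 0.141]
ee_rot: [-0.076, 0.989, 0.008, 0.124]
ft_force: [1.5, -0.0, -0.3]
opening: 0.0872
```

```bash
python3 - <<'E'
from h import *
st()
im=arm.get_image("scene");cv2.imwrite("pics/scene11.png",im)
crop(im,190,170,330,280,5.5,"pics/c11.png")
b,g,r=[im[...,i].astype(float) for i in range(3)]
e=cv2.fitEllipse(blob(((r>g*1.15)&(r>90)).astype(np.uint8),233,256,256,272));print(e,ray("scene",*e[0],.016))
_,R=target((0,0,0),8.6,0)
p=arm.read_state()["tool_pos"]
print(delta((p[0]-.02,p[1],.33),R)); print(delta((.682,-.0445,.33),R))
E
```

```text
14.85 [ 0.5397 -0.0657  0.141 ] [-0.0762  0.9893  0.0082  0.1243] [ 1.4736 -0.0322 -0.3188] 0.08715839714444866 q [ 0.4033  0.0489 -0.3348  2.0276 -0.0495  0.8241  1.8245]
((242.82281494140625, 264.0500793457031), (8.247657775878906, 12.265055656433105), 80.68297576904297) [ 0.6826 -0.0441  0.016 ]
(array([ -28.2558,    2.7817, -190.0244]), array([-0.0579, 14.3628,  0.209 ]))
(array([-187.5302,   -1.4911, -149.2338]), array([-0.0579, 14.3628,  0.209 ]))
```

View pics/c11.png

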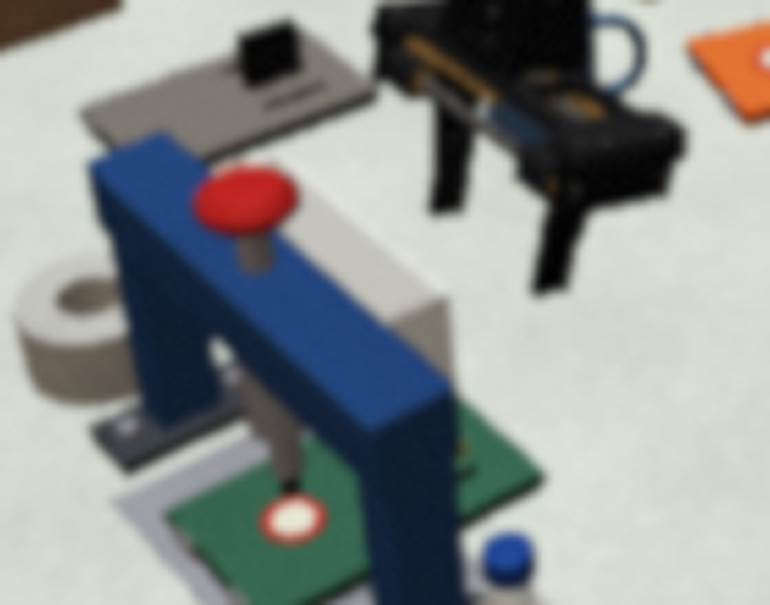

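Released, with the spot unmoved at (242.8,264.05). Now up, straighten, close the fingers, and go over the knob.

Request:
send_rows([
  {"fingers": 0, "translation": [-5, 0, -40], "angular": [0, 4, 0]},
  {"fingers": 0, "translation": [-11, 1, -80], "angular": [0, 8, 0]},
  {"fingers": 0, "translation": [-17, 2, -120], "angular": [0, 14.4, 0.2]},
  {"fingers": 0, "translation": [-23, 2, -155], "angular": [0, 14.4, 0.2]},
  {"fingers": 0, "translation": [-28, 2.8, -190], "angular": [0, 14.4, 0.2]},
  {"fingers": 0, "translation": [-28, 2.8, -190], "angular": [0, 14.4, 0.2]},
])

```text
time_s: 15.5
tool_pos: [0.519, -0.0654, 0.3316]
ee_rot: [-0.075, 0.997, -0.0, 0.001]
ft_force: [0.2, -0.0, -0.6]
opening: 0.0469
```

```bash
python3 - <<'E'
from h import *
st()
_,R=target((0,0,0),8.6,0)
print(delta((.682,-.0445,.30),R))
im=arm.get_image("top")
crop(im,260,90,420,210,5,"pics/c12.png")
E
```

```text
15.5 [ 0.519  -0.0654  0.3316] [-0.075   0.9972 -0.0002  0.0014] [ 0.2383 -0.035  -0.6232] 0.04686035972285251 q [ 0.3659  0.056  -0.3397  1.5987  0.0189  1.4872  1.7462]
(array([-164.158 ,   -3.7031,   32.0336]), array([-0.0375,  0.1603,  0.0046]))
```

View pics/c12.png

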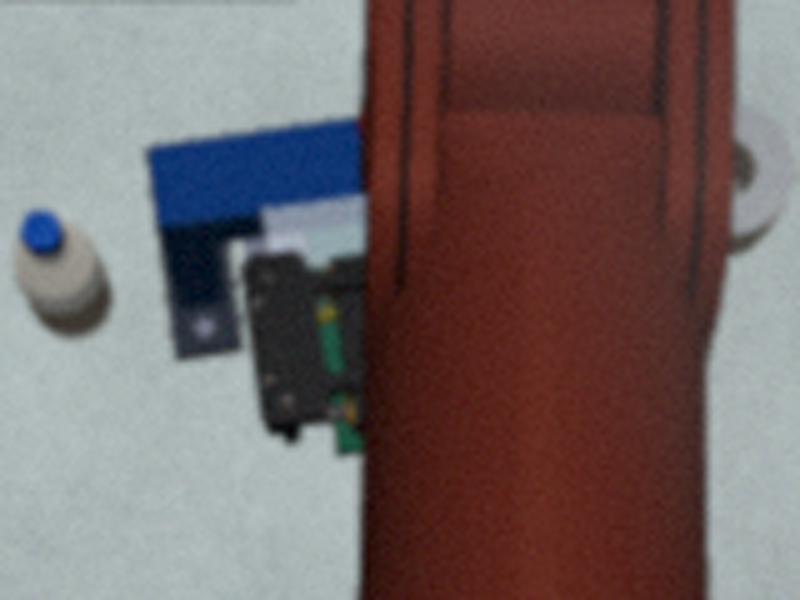

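The arm hides the knob in the top view, but its position is known from the earlier look. Moving over it.

Request:
send_rows([
  {"fingers": 0, "translation": [-30, -1, 0], "angular": [0, 0, 0]},
  {"fingers": 0, "translation": [-70, -2, 0], "angular": [0, 0, 0]},
  {"fingers": 0, "translation": [-110, -3, 8], "angular": [0, 0, 0]},
  {"fingers": 0, "translation": [-145, -3.7, 20], "angular": [0, 0.2, 0]},
  {"fingers": 0, "translation": [-164, -3.7, 32], "angular": [0, 0.2, 0]},
  {"fingers": 0, "translation": [-164, -3.7, 32], "angular": [0, 0.2, 0]},
  {"fingers": 0, "translation": [-164, -3.7, 32], "angular": [0, 0.2, 0]},
])

```text
time_s: 16.25
tool_pos: [0.6796, -0.0449, 0.293]
ee_rot: [-0.075, 0.997, 0.0, -0.005]
ft_force: [0.3, -0.9, 0.1]
opening: 0.0008
```

```bash
python3 - <<'E'
from h import *
st()
im=arm.get_image("scene")
crop(im,190,150,330,280,4.5,"pics/c13.png")
E
```

```text
16.25 [ 0.6796 -0.0449  0.293 ] [-0.0749  0.9972  0.0002 -0.0053] [ 0.3196 -0.9305  0.085 ] 0.0007630813542343095 q [ 0.2448  0.4113 -0.3526  1.2565  0.1383  1.5079  1.63  ]
```

View pics/c13.png

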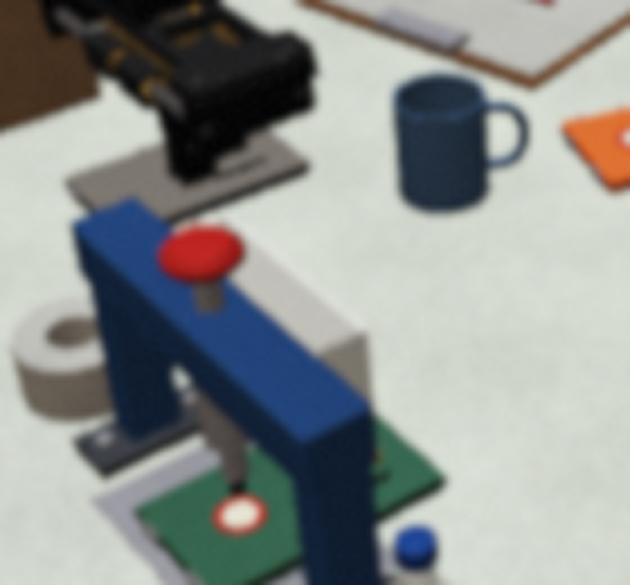

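Fingertips are above the knob. First I lower to about half stroke and check where the stamp falls on the spot before contact.

Request:
send_rows([
  {"fingers": 0, "translation": [-2, 0, 10], "angular": [0, 0.5, 0]},
  {"fingers": 0, "translation": [-2, 0, 25], "angular": [0, 0.5, 0]},
  {"fingers": 0, "translation": [-2, 0, 40], "angular": [0, 0.5, 0]},
  {"fingers": 0, "translation": [-2, 0, 45], "angular": [0, 0.5, 0]},
  {"fingers": 0, "translation": [-2, 0, 50], "angular": [0, 0.5, 0]},
  {"fingers": 0, "translation": [-2, 0, 53], "angular": [0, 0.5, 0]},
  {"fingers": 0, "translation": [-2, 0, 55], "angular": [0, 0.5, 0]},
  {"fingers": 0, "translation": [-2, 0, 55], "angular": [0, 0.5, 0]},
])

```text
time_s: 17.1
tool_pos: [0.6818, -0.045, 0.2407]
ee_rot: [-0.074, 0.997, -0.001, -0.008]
ft_force: [-3.3, -0.9, 5.4]
opening: 0.0006
```

```bash
python3 - <<'E'
from h import *
st()
im=arm.get_image("scene")
crop(im,190,170,290,280,5.4,"pics/c14.png")
crop(im,225,242,265,276,18,"pics/c14b.png")
E
```

```text
17.1 [ 0.6818 -0.045   0.2407] [-0.0745  0.9972 -0.0008 -0.0083] [-3.3216 -0.9238  5.3985] 0.0005730878966448792 q [ 0.2461  0.4361 -0.3512  1.3283  0.1492  1.4192  1.6202]
```

View pics/c14.png

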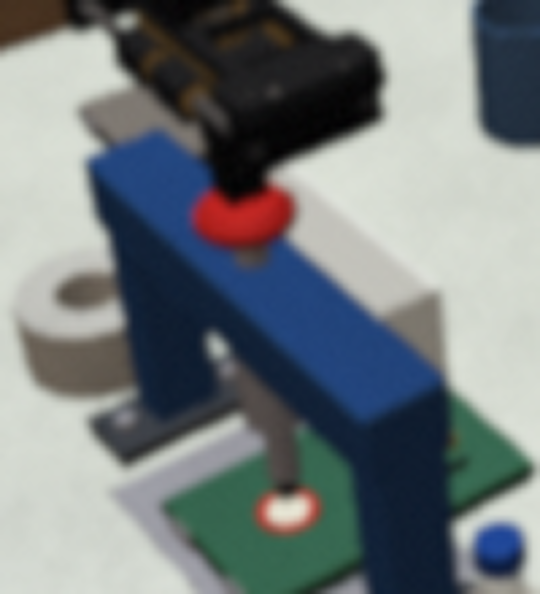

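View pics/c14b.png

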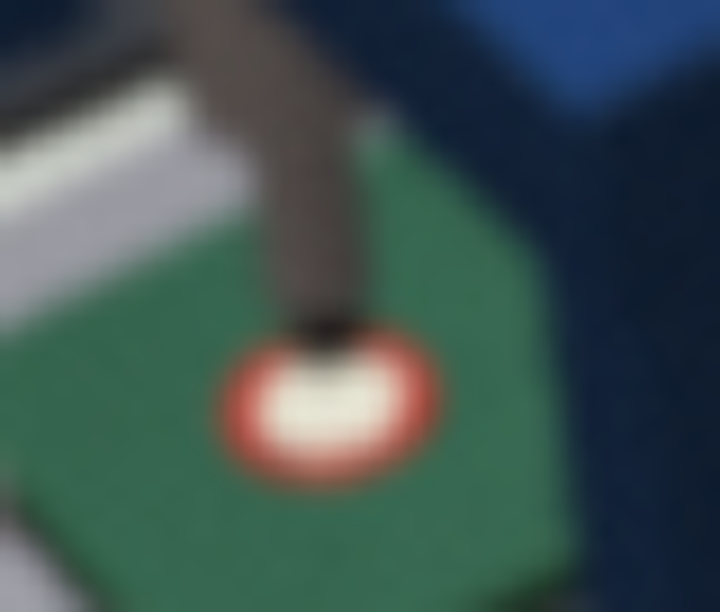

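The tip, at crop (325,345), is descending onto the middle of the spot, whose centre is at crop (328,403). Predicted landing is about (325,403), within 1–2 mm of centre, so I carry on down.

Request:
send_rows([
  {"fingers": 0, "translation": [0, 0, 3], "angular": [0, 0, 0]},
  {"fingers": 0, "translation": [0, 0, 6], "angular": [0, 0, 0]},
  {"fingers": 0, "translation": [0, 0, 9], "angular": [0, 0, 0]},
])

```text
time_s: 17.45
tool_pos: [0.682, -0.045, 0.2325]
ee_rot: [-0.074, 0.997, -0.001, -0.008]
ft_force: [-3.4, -0.5, 7.9]
opening: 0.0007
```

Request:
send_rows([
  {"fingers": 0, "translation": [0, 0, 2], "angular": [0, 0, 0]},
  {"fingers": 0, "translation": [0, 0, 4], "angular": [0, 0, 0]},
  {"fingers": 0, "translation": [0, 0, 6], "angular": [0, 0, 0]},
])

```text
time_s: 17.75
tool_pos: [0.6822, -0.045, 0.2287]
ee_rot: [-0.074, 0.997, -0.001, -0.007]
ft_force: [-11.0, -0.1, 28.4]
opening: 0.0007
```

Seated at 28 N. Holding with slight relief, watching the force.

Request:
send_rows([
  {"fingers": 0, "translation": [0, 0, -0.5], "angular": [0, 0, 0]},
  {"fingers": 0, "translation": [0, 0, -0.5], "angular": [0, 0, 0]},
])

```text
time_s: 17.95
tool_pos: [0.6821, -0.0449, 0.2289]
ee_rot: [-0.074, 0.997, -0.001, -0.007]
ft_force: [-6.5, -0.9, 16.8]
opening: 0.0003
```

```bash
python3 - <<'E'
from h import *
st()
im=arm.get_image("scene")
crop(im,225,242,265,276,18,"pics/c15.png")
E
```

```text
17.95 [ 0.6821 -0.0449  0.2289] [-0.0744  0.9972 -0.0011 -0.0068] [-6.452  -0.8635 16.8254] 0.00034673238708480837 q [ 0.2473  0.4397 -0.3512  1.3475  0.1515  1.3939  1.6181]
```

View pics/c15.png

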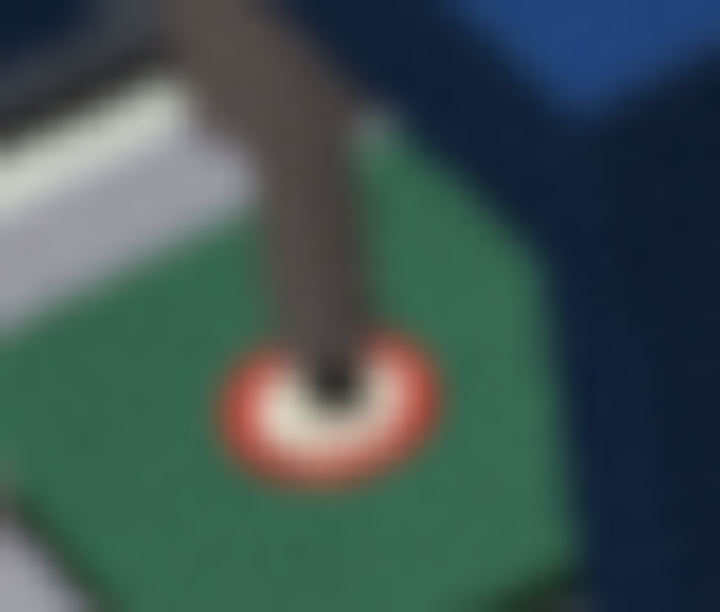

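The stamp is down on white all round, with its lower edge at crop (333,418) inside the spot. Finishing the hold, then lifting.

Request:
send_rows([
  {"fingers": 0, "translation": [0, 0, 0.2], "angular": [0, 0, 0]},
  {"fingers": 0, "translation": [0, 0, 0.2], "angular": [0, 0, 0]},
  {"fingers": 0, "translation": [0, 0, -5], "angular": [0, 0, 0]},
  {"fingers": 0, "translation": [0, 0, -15], "angular": [0, 0, 0]},
  {"fingers": 0, "translation": [0, 0, -30], "angular": [0, 0, 0]},
  {"fingers": 0, "translation": [0, 0, -60], "angular": [0, 0, 0]},
  {"fingers": 0, "translation": [0, 0, -100], "angular": [0, 0, 0]},
  {"fingers": 0, "translation": [40, 0, -110], "angular": [0, 0, 0]},
])

```text
time_s: 18.8
tool_pos: [0.6478, -0.0493, 0.3397]
ee_rot: [-0.075, 0.997, 0.0, -0.005]
ft_force: [-0.9, -0.5, 1.0]
opening: 0.0005
```

Request:
send_rows([
  {"fingers": 0, "translation": [45, 0, 0], "angular": [0, 0, 0]},
  {"fingers": 0, "translation": [90, 0, 0], "angular": [0, 0, 0]},
  {"fingers": 0, "translation": [130, 40, 0], "angular": [0, 0, 0]},
  {"fingers": 0, "translation": [130, 85, 0], "angular": [0, 0, 0]},
  {"fingers": 0, "translation": [130, 130, 0], "angular": [0, 0, 0]},
  {"fingers": 0, "translation": [130, 175, 0], "angular": [0, 0, 0]},
  {"fingers": 0, "translation": [130, 220, 0], "angular": [0, 0, 0]},
  {"fingers": 0, "translation": [130, 220, 0], "angular": [0, 0, 0]},
])

```text
time_s: 19.6
tool_pos: [0.4808, 0.1547, 0.3395]
ee_rot: [-0.079, 0.997, 0.0, -0.008]
ft_force: [0.2, -0.4, -0.3]
opening: 0.0003
```

```bash
python3 - <<'E'
from h import *
st()
im=arm.get_image("scene");cv2.imwrite("pics/scene16.png",im);t=arm.get_image("top");cv2.imwrite("pics/top16.png",t)
crop(im,190,170,330,280,5.5,"pics/c16.png")
crop(im,225,242,265,276,18,"pics/c16b.png")
b,g,r=[im[...,i].astype(float) for i in range(3)]
e=cv2.fitEllipse(blob(((r>g*1.15)&(r>90)).astype(np.uint8),233,256,256,272));print(e)
E
```

```text
19.6 [0.4808 0.1547 0.3395] [-0.0794  0.9968  0.0005 -0.0076] [ 0.1798 -0.3518 -0.3122] 0.0003267635038082559 q [ 0.1482  0.0425 -0.5573  1.6002  0.0167  1.5193  1.3199]
((242.87796020507812, 264.0088195800781), (8.207883834838867, 12.174187660217285), 82.42696380615234)
```

View pics/c16.png

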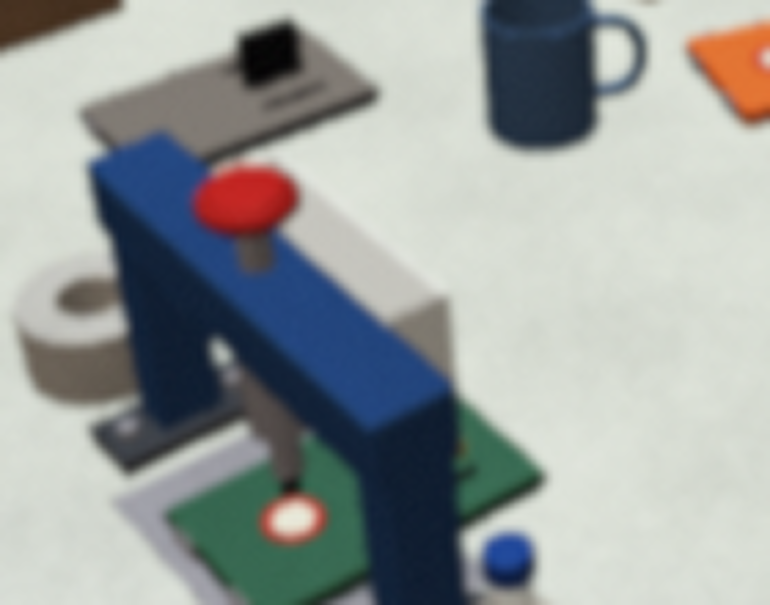

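View pics/c16b.png

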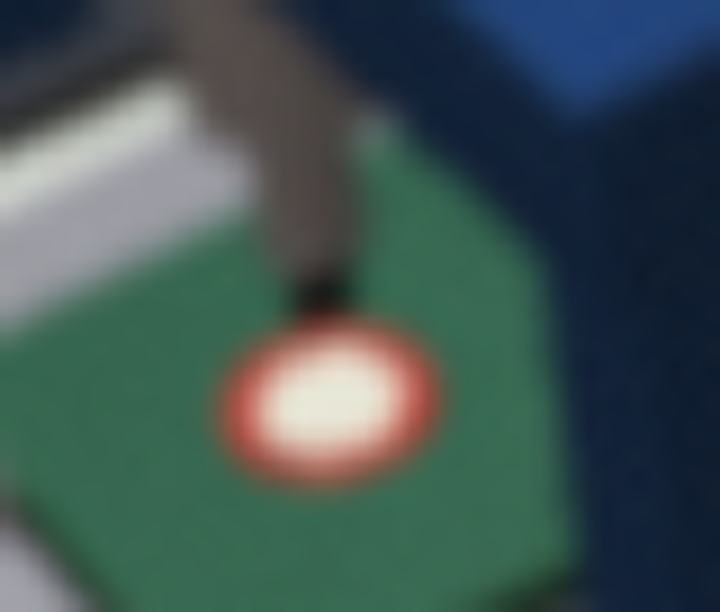

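View pics/top16.png

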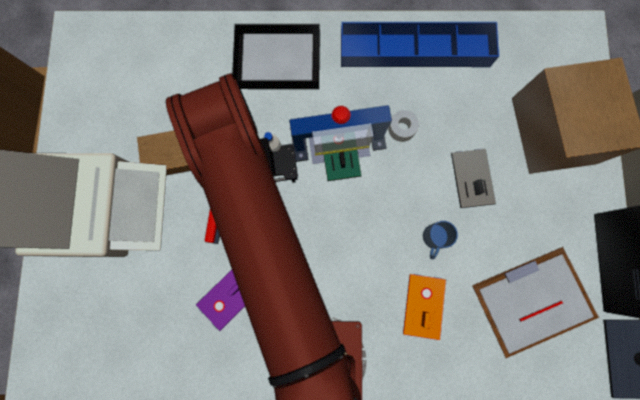

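The knob is back up, at scene (234.5,206), and the spot hasn't moved, at (242.9,264.0). The case lies flat under the guard and the robot touches nothing. Handing in.

```bash
python3 -c "
from plant import arm
print(arm.sign_off())"
```

```text
the job is handed in; nothing more can be done
None
```

The job is done and handed in at about 19.7 s. The green case is under the guard with its spot below the stamp, and the stamp was pressed once and sprang back up.

**Moving the case:** The first tilted approach to the handle ran into joint limits, with the last joint reaching its stop at 2.65 rad. I therefore slid the case in two stages. The first used an upright grip. For the second I regripped at about 30° tilt, the low end of the advised range, and pushed it under the guard. I let go before pressing.

**Pressing:** I pressed the knob with closed fingers until it seated. The force peaked at about 28 N when I checked, then held at about 17 N. The stamp stayed down for roughly half a second before I lifted off.

**Last checks:**
- **Alignment:** before the press, the scene camera put the spot centre within about 1 mm of the tip. The picture taken at full press showed the stamp inside the white, about 2 mm off centre.
- **After the press:** the plunger is back up and the spot has not moved in the image (under 0.1 px). The other objects I could see look untouched, and the arm is clear of everything.

**Uncertain or in disagreement:**
- The two cameras differed by about 3 mm on the spot at the start.
- Working forward from the top camera and the arm's moves would have put the tip about 3 mm further ahead. I went by the scene camera, which sees the tip and the spot together.
- No ink mark is visible in the pictures, so where the stamp landed rests on the full-press picture alone.

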